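Open both doors of the bolted ink cabinet

ROBOT

A 7-joint arm with a two-finger parallel gripper is mounted at the origin on a cart in front of the work surface, level with it; the furniture and walls round the work are solid. World frame = base frame: x ahead of the robot, y to its left, z up, the work surface at z = 0. Lengths are in m, angles in rad, forces in N, time in s.
With the tool pointing down it reaches from about 0.425 to 0.95 m from the base axis. Payload 4.7 kg.
Tool frame: the origin (TCP) lies on the centre line of the jaws, within the pads' length; the fingertips stand robot.nose_length ahead of it and the grasp point (between the pads) lies 8 mm behind it (robot.nose_length is the distance from the TCP to the fingertips, in m); z points along the fingers, x is the direction in which the jaws open and shut, and the axes are right-handed (so a half turn about z gives the same grasp; the last joint's range is limited). The gripper opens to 85 mm and grips with 20 to 120 N. Pads are 22 mm wide; open, the fingers measure 114 mm over their backs; the gripper's body (76 mm by 85 mm) begins 54 mm behind the grasp point. The pads swing forward as they close: fully open they stand 13 mm farther back than shut.
Start: joints at [-1.241, 0.469, -0.049, 1.532, 0.024, 1.141, -0.082], TCP at [0.237, 0.632, 0.242] pointing down, gripper open.
Joint ranges: [-2.59, 2.59], [-0.33, 1.99], [-1.39, 1.29], [0.1, 2.45], [-1.04, 4.18], [0.21, 1.99], [-2.66, 2.66]. Speed limits (rad/s): [2.57, 2.57, 3.14, 3.14, 3.14, 3.14, 3.14].

INTERFACE

Orientations are given as [roll, pitch, yaw] about the fixed x, y, z axes, in that order (R = Rz(yaw) Ry(pitch) Rx(roll)).
In Python, from plant import robot gives the robot as it stands. Calls block until the motion is done:
- robot.goto(position, orientation): joint-space move of the TCP to a pose.
- robot.move_straight(position, vel=0.15, attitude=None, contact_N=None): straight line of the TCP; attitude=None keeps the orientation; vel is the mean speed in m/s. With contact_N (N) it stops when the force on the tool has changed by that much, and returns True; else False.
- robot.move_joints(angles): joint-space move.
- robot.grip(opening, strength=None): opening from 0.0 (shut) to 1.0 (fully open); strength is the grip in N (None keeps the last); returns when the fingers have stopped.
- robot.sleep(seconds).
- robot.inverse_kinematics(position, orientation): joint angles nearest the present ones, or None.
- robot.sense(): the state.
- robot.grab_frame(name): name is "scene" or "side" or "wrist"; returns a dict with "image" (400x640x3 uint8, red, green, blue), "range_z" (400x640 float32, m along the optical axis (not along the pixel's ray), 0 where there is no reading), "fx", "fy", "cx", "cy" (pixels), "R" (3x3) and "t" (3): a world point X has camera coordinates R X + t. Camera axes: x right, y down, z forward; pixel columns grow to the right and rows downward; lengths in m; the calibration is good to about 2 mm. A picture is of the moment at which its call begins.
A pose or a line that the arm cannot do raises robot.IKError and nothing moves.
- robot.close_job(): hands the job in, once; it reports no verdict.
The state is a dict: "t": time; "joint_pos": joint angles; "joint_velocities": joint speeds; "effort": joint torques, N m; "tcp_pos": TCP position; "tcp_rot": TCP orientation; "wrist_force": force on the tool from outside, world axes, zero at the start; "torque": the same for the moment, N m; "opening": opening from 0.0 (shut) to 1.0 (fully open).
Only numpy, scipy, OpenCV 4.12 (cv2) and the standard library are available. Lean on these libraries where they do the work, as an engineer would, in place of code of your own. Each camera call takes 0.05 s, during which the arm holds its last target.

TASK

Open both doors of the small yellow ink cabinet wide, about square to its front, so that the ink tins inside can be taken out. The left door overlaps the right one and opens first; the right door is held by a brass flush bolt in its top edge, whose tab must be slid all the way down and left there before that door is opened, never forced. Do not disturb the cup, the counter or the roll of tape on the table.

Things in the scene. Friction and masses are not known exactly. Their poses are not given: they have to be found in the camera images.
- ink_cabinet: Yellow steel cabinet, fixed, 260 mm wide, 100 deep, 165 high. Origin: middle of the lower edge of its front, at table height; x points into the cabinet (away from the robot), y to its left as the robot sees it, z up. Two doors 137 mm high, 120 wide, 18 thick are set flush into the front (face at x = 0) under a 13 mm lintel. Two ink tins stand fixed inside.
- active_leaf (a joint): Left door, angle in rad: 0 shut, grows as its free edge swings out towards the robot, at most 1.75. Hinge friction 0.05 N m: stays where it is left. It may start up to 0.35 ajar. A steel strip on its free edge overlaps the front of the right door by 9 mm, so the right door cannot open while the left one is shut.
- active_leaf_hinge (a point): Point on the vertical hinge axis of the left door, at the left end of the front, 128 mm above the table; its axes turn with the door and are the cabinet's when the door is shut.
- active_handle (a point): Grip point of the left door's handle, an upright round steel bar 10 mm thick, 85 to 157 mm above the table, its axis 30 mm in front of the face and 92 mm from the hinge along the door, on two thin stand-offs. The point is on the bar's axis, 132 mm up. x points square into the face, y along the door (left when shut), z up; they turn with it. Can be pinched from above, fingers left and right.
- passive_leaf (a joint): Right door (the passive leaf), angle in rad: 0 shut, grows as its free edge swings out towards the robot, at most 1.75. Stiff hinge (0.05 N m): stays where it is left. Held shut by the flush bolt until that is withdrawn.
- passive_leaf_hinge (a point): Point on the vertical hinge axis of the right door, at the right end of the front, 128 mm above the table; axes as for the left hinge.
- passive_handle (a point): Grip point of the right door's handle, a bar like the left one (10 mm thick, 85 to 157 mm up, axis 30 mm in front of the face), 50 mm from the hinge along the door; point on the bar's axis 132 mm above the table, axes as for the left handle. The bolt's tab stands 52 mm beside it (centre to centre), towards the middle: open the fingers only part of the way here.
- flush_bolt (a joint): Flush bolt of the right door, travel in m: 0 shot up (its rod 11 mm into the lintel), 0.020 fully withdrawn (down); beyond about 0.012 the door is free. Slides with about 4 N of friction and stays where it is left. It starts shot, within 3 mm of 0.
- bolt_tab (a point): Middle of the top face of the bolt's brass thumb tab, on the right door's face near its free edge: 16 mm wide, 8 mm high, reaching from 2 to 28 mm in front of the face (this point: 15 mm in front). With the bolt at 0 it is 140 mm above the table; it moves down with the bolt. Nothing stands above it: press it down from above, or pinch it. Axes as for the right handle.
- cup_center (a point): Centre of a loose pale cup, 63 mm across and 62 mm high, standing on the table to the left: leave alone.
- counter_center (a point): Centre of a loose round white tally counter, 52 x 46 mm and 21 mm high, on the table to the left: leave alone.
- tape_center (a point): Centre of a loose roll of masking tape lying flat on the table to the left, 104 mm across and 25 mm high: leave alone.

How it is judged:
By the outcome, as a careful person would: the job done as asked, in the order asked, and still so for the second after the job is handed in, with the robot touching nothing.
It also fails if it takes over 61 s, if anything falls off the work surface, if the arm or the gripper's body presses on something with over 40 N, if the wrist force passes 120 N, or if a joint passes its speed limit or range.

## Working session

There is one attempt and no reset: what is moved stays moved. The work goes in short steps, each a Python script; the robot and the scene stay as the last script left them, time stands still between calls to the robot, and variables do not carry over. Pictures are saved under pics/ and viewed, and the job is handed in when it is done.

```bash
ls; mkdir -p pics; cat > h.py <<'E'
import numpy as np, cv2
from plant import robot
def snap(n,f):
    d=robot.grab_frame(n); cv2.imwrite(f'pics/{f}.png',d['image'][:,:,::-1]); np.savez(f'pics/{f}.npz',**d); return d
def px(d,u,v,z=None):
    if z is None:
        z=float(np.median([a for a in d['range_z'][v-1:v+2,u-1:u+2].ravel() if a>0] or [0]))
    c=np.array([(u-d['cx'])/d['fx']*z,(v-d['cy'])/d['fy']*z,z])
    return d['R'].T@(c-d['t'])
def proj(d,X):
    c=d['R']@np.array(X)+d['t']; return d['fx']*c[0]/c[2]+d['cx'],d['fy']*c[1]/c[2]+d['cy']
E
python3 - <<'E'
from h import *
for n in("scene","side","wrist"):
    d=snap(n,n+'0'); print(n,-d['R'].T@d['t'],d['fx'])
s=robot.sense();print(s['t'],s['tcp_pos'],s['tcp_rot'],s['opening'],robot.nose_length)
E
```

```text
pics
scene [ 0.05949224 -0.5250881   0.82636818] 385.3213375501543
side [0.39030473 0.95145241 0.81797709] 429.82829185737694
wrist [0.17321399 0.65546279 0.3730363 ] 311.5597454989496
0.15 [0.23687489 0.63164138 0.24148527] [3.14153627e+00 1.48541935e-03 1.21205436e+00] 0.9985292122335819 0.011
```

View pics/scene0.png

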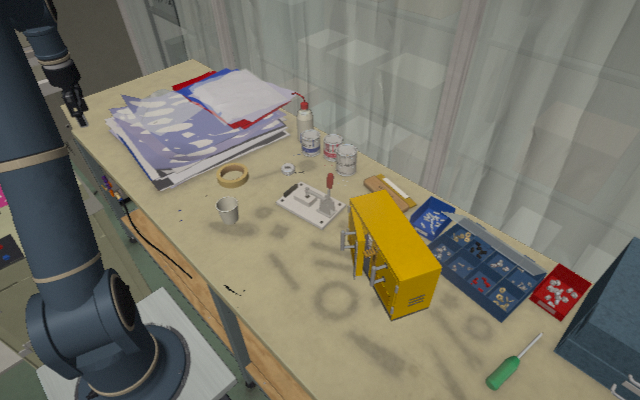

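View pics/side0.png

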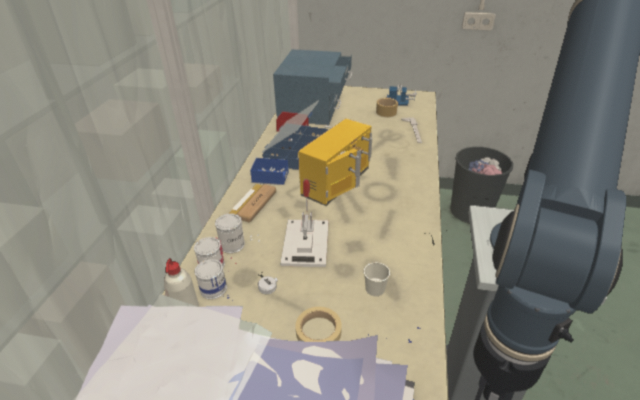

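The scene view shows the yellow cabinet at about (350-440, 190-320), with the left door slightly ajar. Cup is at (228,211), tape at (233,176) and counter at (288,169). I'll enlarge.

```bash
python3 - <<'E'
import cv2
a=cv2.imread('pics/scene0.png')[180:325,330:450];cv2.imwrite('pics/c1.png',cv2.resize(a,None,fx=4,fy=4,interpolation=2))
a=cv2.imread('pics/side0.png')[110:210,290:390];cv2.imwrite('pics/c2.png',cv2.resize(a,None,fx=5,fy=5,interpolation=2))
E
```

```text
(no output)
```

View pics/c1.png

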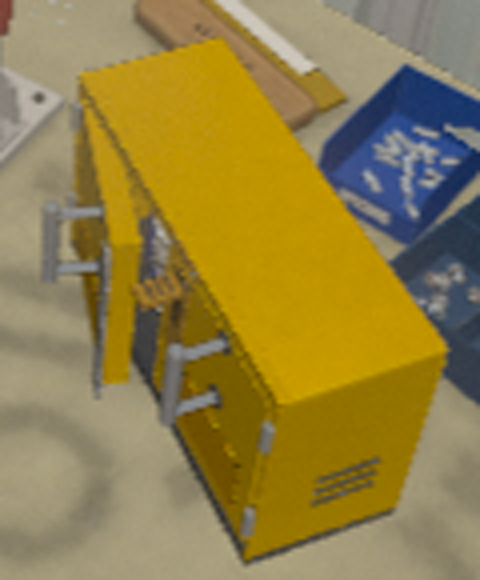

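View pics/c2.png

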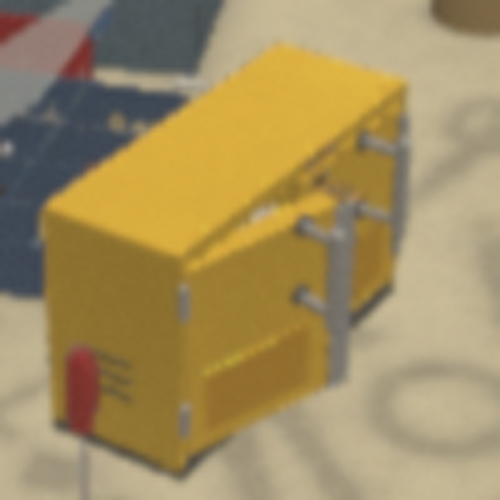

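```bash
cat > fit.py <<'E'
from h import *
from scipy.optimize import least_squares
S={k:dict(np.load(f'pics/{k}0.npz')) for k in('scene','side')}
obs=[('scene',(0,.13,.165),(350,198.7)),('scene',(.1,.13,.165),(385.5,190)),('scene',(.1,-.13,.165),(441.2,267.5)),('scene',(0,-.13,.165),(399.5,281)),('scene',(0,-.13,0),(391,320)),
('side',(0,.13,.165),(326.6,162.4)),('side',(.1,.13,.165),(299,151.4)),('side',(.1,-.13,.165),(346.6,118.6)),('side',(0,-.13,.165),(371,127))]
def W(p,X): c,s=np.cos(p[2]),np.sin(p[2]); return np.array([p[0]+c*X[0]-s*X[1],p[1]+s*X[0]+c*X[1],X[2]])
for cams in (('scene',),('side',),('scene','side')):
    f=lambda p:np.concatenate([np.subtract(proj(S[k],W(p,X)),u) for k,X,u in obs if k in cams])
    r=least_squares(f,[.65,-.2,0]);print(cams,r.x.round(4),np.abs(r.fun).max().round(2))
for k in S:
    d=S[k];v,u=np.mgrid[0:400,0:640];z=d['range_z']
    P=np.stack([(u-d['cx'])/d['fx']*z,(v-d['cy'])/d['fy']*z,z],-1)[z>0]
    P=(P-d['t'])@d['R']
    c=W(r.x,(.05,0,0))
    m=(abs(P[:,2]-.165)<.006)&(np.hypot(*(P[:,:2]-c[:2]).T)<.17)
    rc=cv2.minAreaRect(P[m,:2].astype(np.float32));print(k,m.sum(),np.median(P[m,2]),rc, c)
for k,u,v in(('scene',228,203),('scene',233,172),('scene',288,168)): print(px(S[k],u,v))
E
python3 fit.py
```

```text
('scene',) [ 0.534  -0.1912 -0.434 ] 2.02
('side',) [ 0.5284 -0.1849 -0.4196] 1.16
('scene', 'side') [ 0.532  -0.191  -0.4268] 2.39
scene 3939 0.16538122901669453 ((0.5767287015914917, -0.21073275804519653), (0.2244148701429367, 0.26981475949287415), 9.578230857849121) [ 0.57753413 -0.21172191  0.        ]
side 1431 0.1647209328313561 ((0.6180723309516907, -0.2293599396944046), (0.2674064040184021, 0.19267693161964417), 65.59803009033203) [ 0.57753413 -0.21172191  0.        ]
[0.42293792 0.25110431 0.04016093]
[0.5392452  0.40306381 0.0006596 ]
[0.66701954 0.26578076 0.02172613]
```

```bash
python3 - <<'E'
from h import *
p=(.532,-.191,-.427)
import math
c,s=math.cos(p[2]),math.sin(p[2])
X=lambda x,y,z:[p[0]+c*x-s*y,p[1]+s*x+c*y,z]
robot.move_straight([.237,.632,.36],vel=.3)
robot.goto(X(-.03,0,.36),[math.pi,0,p[2]+math.pi/2])
s_=robot.sense();print(s_['t'],s_['tcp_pos'],s_['tcp_rot'],s_['joint_pos'])
d=snap('wrist','w1');print(-d['R'].T@d['t'],d['R'])
E
```

```text
3.6833 [ 0.50518842 -0.17769328  0.359906  ] [-3.14150465e+00  7.77881231e-05  1.14553984e+00] [-0.57061026  0.20975058  1.00082642  1.73762017 -0.18317269  1.29415573
  1.61621109]
[ 0.44320157 -0.1498645   0.49157749] [[ 4.12775485e-01  9.10832780e-01 -2.14746737e-04]
 [ 8.78550051e-01 -3.98083211e-01  2.63968871e-01]
 [ 2.40346013e-01 -1.09148544e-01 -9.64531176e-01]]
```

View pics/w1.png

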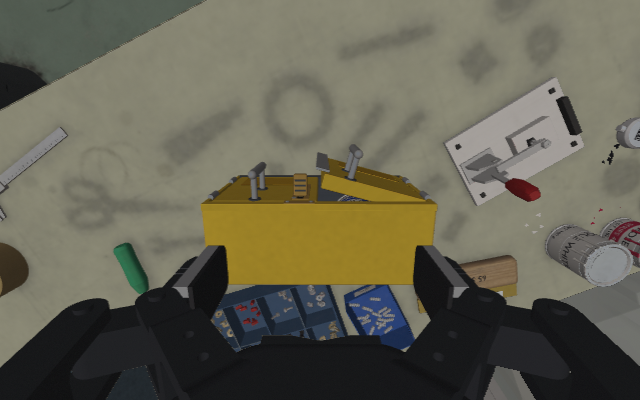

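```bash
python3 - <<'E'
import cv2
a=cv2.imread('pics/w1.png')[130:230,190:450];cv2.imwrite('pics/c3.png',cv2.resize(a,None,fx=3,fy=3,interpolation=2))
E
```

```text
(no output)
```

View pics/c3.png

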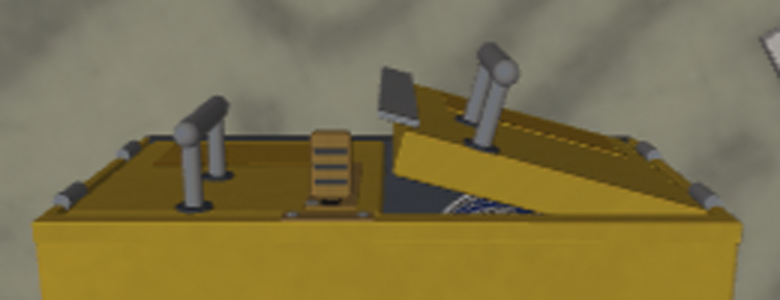

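```bash
python3 - <<'E'
from h import *
d=dict(np.load('pics/w1.npz'))
def onz(u,v,zz):
    C=-d['R'].T@d['t'];r=d['R'].T@np.array([(u-d['cx'])/d['fx'],(v-d['cy'])/d['fy'],1]);return C+r*(zz-C[2])/r[2]
L=onz(437.3,203.7,.165);R=onz(201.7,203.5,.165);print(L,R,np.linalg.norm(L-R))
y=(L-R)/np.linalg.norm(L-R);yaw=np.arctan2(-y[0],y[1]);o=(L+R)/2;print('o',o,'yaw',yaw)
x=np.array([np.cos(yaw),np.sin(yaw),0])
for n,u,v,z in(('RH',252.3,174.3,.157),('LH',358.3,154,.157),('tab',300.3,184.5,.139),('tabfront',300.3,173.3,.139),('LEtop',189/3*0+190+395/3,130+122/3,.128+.02),('hingeL',425.7,195,.14),('hingeR',213,195,.14)):
    P=onz(u,v,z);q=P-o;print(n,P,'cab',q@x,q@y, 'dep',px(d,int(round(u)),int(round(v))))
v,u=np.mgrid[0:400,0:640];z=d['range_z'];P=np.stack([(u-d['cx'])/d['fx']*z,(v-d['cy'])/d['fy']*z,z],-1)[z>0];P=(P-d['t'])@d['R']
q=P-o;a=q@x;b=q@y
m=(abs(P[:,2]-.165)<.004)&(abs(b)<.1)&(abs(a-.05)<.08);print('top a range',np.percentile(a[m],[0.5,1,99]),np.median(P[m,2]))
m=(abs(P[:,2]-.165)<.004)&(abs(a-.05)<.03)&(abs(b)<.16);print('b range',np.percentile(b[m],[.5,99.5]))
E
```

```text
[ 0.58374506 -0.07326775  0.165     ] [ 0.47729676 -0.30764486  0.165     ] 0.25741769575847256
o [ 0.53052091 -0.1904563   0.165     ] yaw -0.42632071065198907
RH [ 0.47205071 -0.24446594  0.157     ] cab -0.030902468647422104 -0.07335422751153281 dep [ 0.47165928 -0.2447381   0.15654532]
LH [ 0.49934846 -0.1306333   0.157     ] cab -0.05312053782196251 0.04157789863193924 dep [ 0.49921598 -0.13092622  0.15699821]
tab [ 0.50725053 -0.20442858  0.139     ] cab -0.015409668355627496 -0.022344516871605442 dep [ 0.5065634  -0.20448544  0.13903558]
tabfront [ 0.49532896 -0.19878069  0.139     ] cab -0.02859970729019608 -0.022131998041804466 dep [ 0.49564612 -0.19968145  0.13370784]
LEtop [ 0.50115007 -0.1745144   0.148     ] cab -0.03333430985857906 0.0023694566046537783 dep [ 0.50748692 -0.17677488  0.11367313]
hingeL [ 0.57884021 -0.0763227   0.14      ] cab -0.0032025372291154593 0.12389905998744584 dep [ 0.57846217 -0.07628801  0.14135306]
hingeR [ 0.47636025 -0.30248983  0.14      ] cab -0.002984413269961716 -0.12440250001082562 dep [ 0.47637642 -0.30256428  0.1398285 ]
top a range [-4.16862857e-05  2.23120851e-04  9.85345792e-02] 0.16497892741248996
b range [-0.12730899  0.12546741]
```

```bash
cat >> h.py <<'E'
from math import pi,cos,sin
O=np.array([.5305,-.1905]);YAW=-.4263;HY=.1235
def cab(x,y,z): return [O[0]+cos(YAW)*x-sin(YAW)*y,O[1]+sin(YAW)*x+cos(YAW)*y,z]
def hpose(side,th,z,dx=0.):
    # side +1 left door, -1 right door; handle position & tool rpy at door angle th
    r=.092 if side>0 else .050
    o=.030
    # door dir: -side*y*cos - x*sin ; outward normal: -x*cos + side*y*sin
    x=-r*sin(th)-o*cos(th); y=side*(HY-r*cos(th)+o*sin(th))
    return cab(x,y,z),[pi,0,YAW+pi/2-side*th]
def st():
    s=robot.sense();print(round(s['t'],2),s['tcp_pos'].round(4),'yaw',round(s['tcp_rot'][2],3),'open',round(s['opening'],3),'F',s['wrist_force'].round(1),'q',s['joint_pos'].round(2))
E
python3 - <<'E'
from h import *
th=.26
for side in(1,-1):
  for t in(0,.26,.6,1,1.3,1.57):
    P,A=hpose(side,t,.124); 
    q=robot.inverse_kinematics(P,A); A2=[A[0],A[1],A[2]-pi]; q2=robot.inverse_kinematics(P,A2)
    print(side,t,np.round(P,3),np.round(A[2],2),None if q is None else np.round(q,2),None if q2 is None else np.round(q2,2))
E
```

```text
1 0 [ 0.516 -0.149  0.124] 1.14 [-0.41  0.49  0.81  2.01 -0.48  0.84  1.82] [-0.59  0.63  1.11  2.02 -0.72  0.95 -1.09]
1 0.26 [ 0.5   -0.13   0.124] 0.88 [-0.48  0.47  0.84  2.06 -0.48  0.82  1.54] [-0.64  0.6   1.12  2.07 -0.69  0.91 -1.39]
1 0.6 [ 0.487 -0.1    0.124] 0.54 [-0.57  0.45  0.89  2.1  -0.48  0.8   1.16] [-0.71  0.56  1.12  2.11 -0.66  0.88 -1.8 ]
1 1 [ 0.486 -0.062  0.124] 0.14 [-0.72  0.47  0.98  2.12 -0.55  0.82  0.75] [-0.8   0.55  1.12  2.12 -0.65  0.87 -2.28]
1 1.3 [ 0.495 -0.034  0.124] -0.16 [-0.8   0.51  1.04  2.11 -0.6   0.85  0.44] [ 0.63  0.45 -0.8   2.03  0.43  0.83  2.56]
1 1.57 [ 0.51  -0.013  0.124] -0.43 [-0.85  0.56  1.07  2.08 -0.65  0.88  0.17] [-0.02  0.35 -0.05  2.04  0.02  0.76  2.63]
-1 0 [ 0.473 -0.245  0.124] 1.14 [-0.23  0.49  0.83  2.02 -0.49  0.84  2.03] [-0.4   0.63  1.11  2.03 -0.71  0.94 -0.9 ]
-1 0.26 [ 0.458 -0.249  0.124] 1.4 [-0.2   0.46  0.81  2.05 -0.46  0.82  2.28] [-0.39  0.61  1.12  2.06 -0.7   0.92 -0.63]
-1 0.6 [ 0.441 -0.259  0.124] 1.74 [-0.15  0.43  0.77  2.07 -0.42  0.8   2.62] [-0.42  0.67  1.23  2.08 -0.78  0.97 -0.16]
-1 1 [ 0.427 -0.277  0.124] 2.14 [ 0.53  0.35 -0.05  2.04  0.02  0.76  2.61] [-0.36  0.63  1.18  2.08 -0.74  0.94  0.24]
-1 1.3 [ 0.422 -0.294  0.124] 2.44 [ 1.02  0.42 -0.62  2.    0.33  0.81  2.66] [-0.3   0.62  1.15  2.07 -0.72  0.93  0.55]
-1 1.57 [ 0.421 -0.31   0.124] 2.71 [ 1.41  0.67 -1.18  1.97  0.74  1.02  2.6 ] [-0.22  0.57  1.05  2.05 -0.65  0.9   0.77]
```

```bash
python3 - <<'E'
from h import *
th=.26
P,A=hpose(1,th,.23)
robot.goto(P,A); robot.grip(.6,40)
d=snap('wrist','w2')
P,A=hpose(1,th,.124)
print(robot.move_straight(P,vel=.12,attitude=A,contact_N=8)); st()
E
python3 -c "
import cv2
a=cv2.imread('pics/w2.png')[100:400,140:500];cv2.imwrite('pics/c4.png',cv2.resize(a,None,fx=2,fy=2))"
```

```text
False
5.87 [ 0.5006 -0.1305  0.1246] yaw 0.884 open 0.602 F [-0.2  0.5  0.9] q [-0.48  0.47  0.85  2.06 -0.48  0.82  1.54]
```

View pics/c4.png

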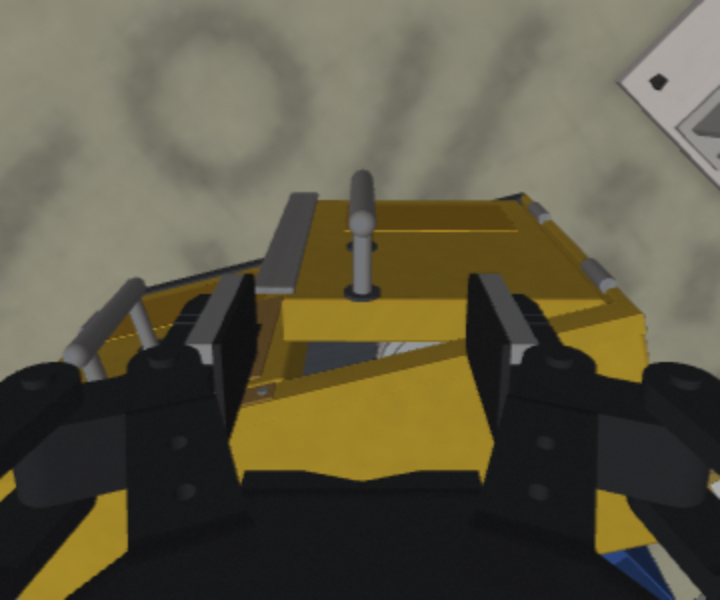

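The left bar stands square between the fingers (bar top at crop (361,221), fingers at 235 and 487). I'll grip it and swing the door.

```bash
python3 - <<'E'
from h import *
robot.grip(0.0,40); st()
n=9
for t in np.linspace(.26,1.57,n+1)[1:]:
    P,A=hpose(1,t,.124); robot.move_straight(P,vel=.09,attitude=A)
    s=robot.sense(); print(round(t,2),round(s['t'],2),s['wrist_force'].round(1),round(s['opening'],3))
snap('scene','s2')
E
python3 -c "
import cv2
a=cv2.imread('pics/s2.png')[150:350,280:480];cv2.imwrite('pics/c5.png',cv2.resize(a,None,fx=3,fy=3,interpolation=2))"
```

```text
6.32 [ 0.5004 -0.1302  0.1245] yaw 0.885 open 0.1 F [0.4 0.3 4.2] q [-0.48  0.47  0.85  2.06 -0.48  0.82  1.54]
0.41 6.62 [-0.7 -0.2  3.9] 0.109
0.55 6.93 [-0.9  1.1  6.1] 0.105
0.7 7.24 [0.9 1.2 4.2] 0.106
0.84 7.55 [1.  0.5 4.8] 0.102
0.99 7.86 [0.3 1.2 4.7] 0.1
1.13 8.17 [1.7 0.8 4.6] 0.103
1.28 8.47 [2.2 0.5 5.1] 0.106
1.42 8.78 [1.4 0.3 4.5] 0.103
1.57 9.09 [1.7 0.3 5.1] 0.101
```

View pics/c5.png

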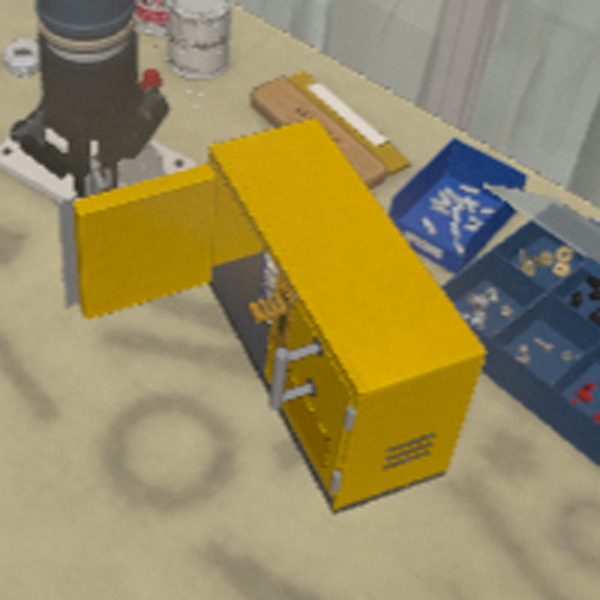

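```bash
python3 - <<'E'
from h import *
robot.grip(.4); P,A=hpose(1,1.57,.25); robot.move_straight(P,vel=.15)
A=[pi,0,YAW+pi/2]
robot.goto(cab(-.07,-.0217,.25),A)
d=snap('wrist','w3')
robot.grip(0,40)
print(robot.move_straight(cab(-.017,-.0217,.20),vel=.15)); st()
snap('scene','s3')
E
python3 -c "
import cv2
a=cv2.imread('pics/w3.png')[100:400,140:500];cv2.imwrite('pics/c6.png',cv2.resize(a,None,fx=2,fy=2))
a=cv2.imread('pics/s3.png')[150:350,280:480];cv2.imwrite('pics/c7.png',cv2.resize(a,None,fx=3,fy=3,interpolation=2))"
```

```text
False
13.09 [ 0.5056 -0.2035  0.2002] yaw 1.144 open -0.002 F [-0.5  0.2  0.2] q [-0.36  0.39  0.85  1.93 -0.35  0.98  1.81]
```

View pics/c6.png

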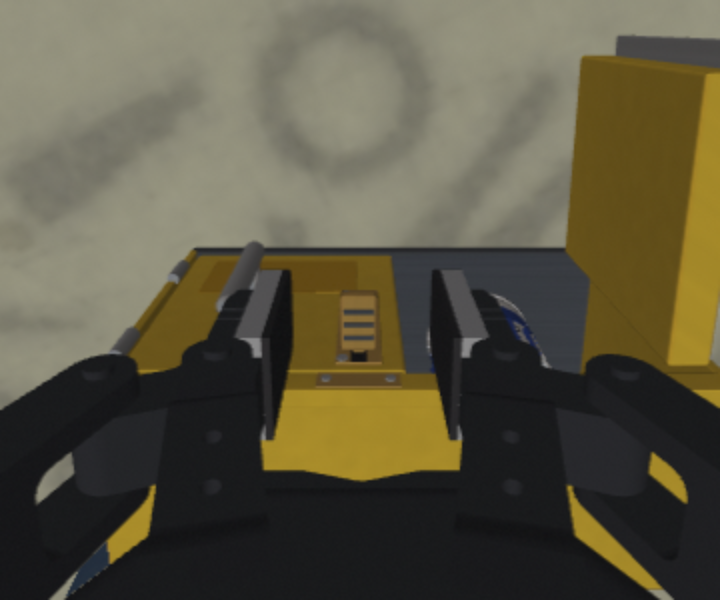

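View pics/c7.png

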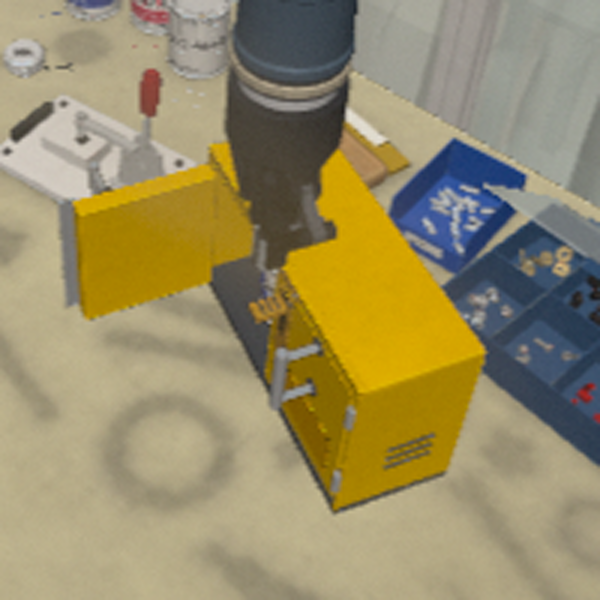

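```bash
python3 - <<'E'
from h import *
robot.move_straight(cab(-.020,-.0217,.165),vel=.1)
c=robot.move_straight(cab(-.020,-.0217,.127),vel=.04,contact_N=25);print(c);st()
c=robot.move_straight(cab(-.020,-.0217,.105),vel=.02,contact_N=22);print(c);st()
snap('side','d4')
robot.move_straight(cab(-.020,-.0217,.19),vel=.15)
robot.grip(.4)
robot.move_straight(cab(-.07,-.0217,.25),vel=.15); st()
d=snap('wrist','w4')
E
python3 -c "
import cv2
a=cv2.imread('pics/w4.png')[100:400,140:500];cv2.imwrite('pics/c8.png',cv2.resize(a,None,fx=2,fy=2))"
```

```text
True
14.47 [ 0.5037 -0.2021  0.131 ] yaw 1.144 open -0.002 F [-2.9  1.6 10.7] q [-0.29  0.48  0.78  1.99 -0.45  0.85  1.89]
True
14.88 [ 0.5037 -0.2021  0.131 ] yaw 1.144 open 0.002 F [-2.2  0.9  8. ] q [-0.29  0.48  0.78  1.99 -0.45  0.85  1.89]
16.56 [ 0.458  -0.181   0.2499] yaw 1.145 open 0.4 F [-0.2  0.3 -0.3] q [-0.5   0.21  0.93  1.98 -0.2   1.04  1.67]
```

View pics/c8.png

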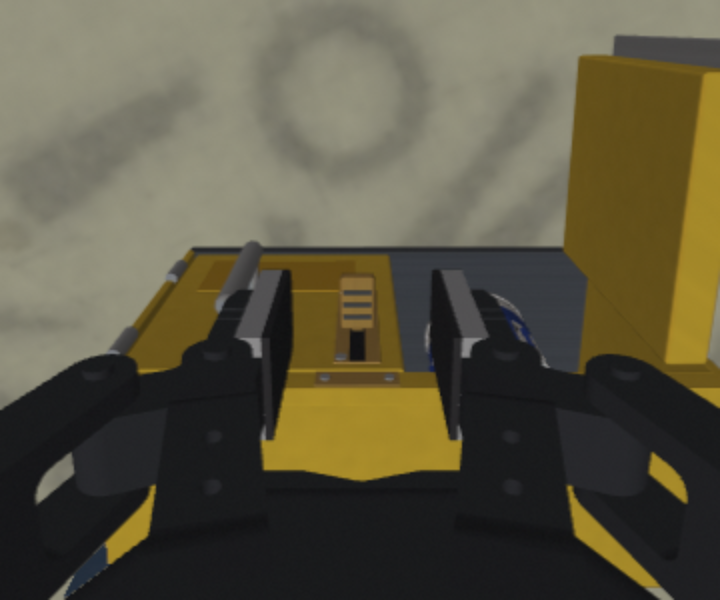

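```bash
python3 - <<'E'
from h import *
for f in('w3','w4'):
    d=dict(np.load(f'pics/{f}.npz'));z=d['range_z']
    v,u=np.mgrid[225:290,300:345]; zz=z[225:290,300:345]
    P=np.stack([(u-d['cx'])/d['fx']*zz,(v-d['cy'])/d['fy']*zz,zz],-1)[zz>0];P=(P-d['t'])@d['R']
    q=P-np.array([*O,0]);x=q[:,:2]@[cos(YAW),sin(YAW)];y=q[:,:2]@[-sin(YAW),cos(YAW)]
    m=(x<-.005)&(x>-.026)&(abs(y+.0217)<.006)&(P[:,2]>.1); print(f,m.sum(),np.percentile(P[m,2],[10,50,90]))
E
```

```text
w3 316 [0.13830004 0.13925739 0.14012114]
w4 273 [0.11939112 0.1202616  0.12104924]
```

The tab's top is now at z = 0.120, so the bolt is fully down. Next is the right door.

```bash
python3 - <<'E'
from h import *
def hp(t,z):
    P,A=hpose(-1,t,z); A[2]-=pi; return P,A
P,A=hp(0,.25); robot.goto(P,A); robot.grip(.4,40)
snap('wrist','w5')
P,A=hp(0,.124); print(robot.move_straight(P,vel=.12,attitude=A,contact_N=8)); st()
E
python3 -c "
import cv2
a=cv2.imread('pics/w5.png')[100:400,140:500];cv2.imwrite('pics/c9.png',cv2.resize(a,None,fx=2,fy=2))"
```

```text
False
20.5 [ 0.4733 -0.2454  0.1247] yaw -1.997 open 0.401 F [-0.4 -0.7  0.1] q [-0.31  0.54  0.95  2.03 -0.58  0.87 -1.03]
```

View pics/c9.png

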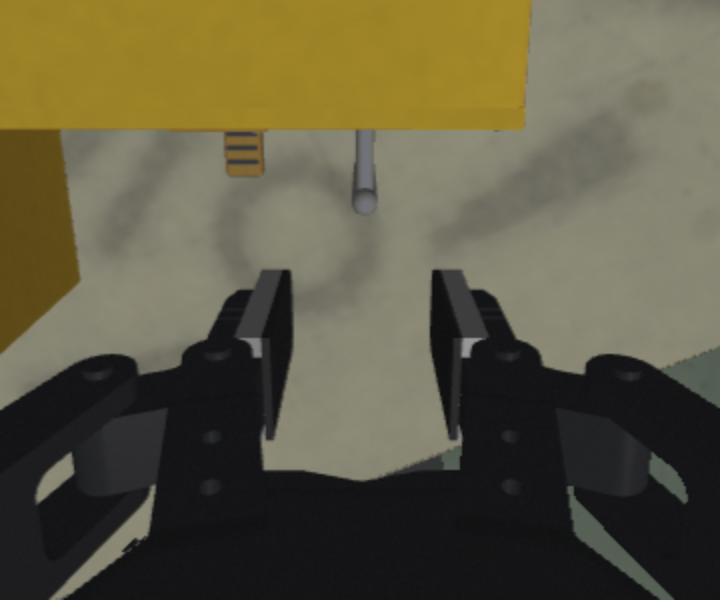

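The bar, at crop (364,200), is centred between the fingers. I'll grip it and swing the door.

```bash
python3 - <<'E'
from h import *
def hp(t,z):
    P,A=hpose(-1,t,z); A[2]-=pi; return P,A
robot.grip(0,40); st()
for t in np.linspace(0,1.57,12)[1:]:
    P,A=hp(t,.124); robot.move_straight(P,vel=.05,attitude=A)
    s=robot.sense(); print(round(t,2),round(s['t'],2),s['wrist_force'].round(1),round(s['opening'],3))
    if np.linalg.norm(s['wrist_force'])>25: print('STOP');break
snap('scene','s6')
E
python3 -c "
import cv2
a=cv2.imread('pics/s6.png')[150:350,280:480];cv2.imwrite('pics/c10.png',cv2.resize(a,None,fx=3,fy=3,interpolation=2))"
```

```text
20.84 [ 0.4728 -0.2462  0.1247] yaw -1.998 open 0.101 F [-1.7 -3.1  3.2] q [-0.31  0.54  0.95  2.03 -0.58  0.87 -1.03]
0.14 21.16 [-0.4 -5.1  3.1] 0.103
0.29 21.48 [-1.1 -5.3  6.1] 0.102
0.43 21.79 [-0.8 -4.5  5.1] 0.103
0.57 22.11 [-0.3 -4.2  7.5] 0.102
0.71 22.43 [-0.6 -4.8  8. ] 0.105
0.86 22.74 [-0.9 -4.3  8.4] 0.105
1.0 23.06 [-0.6 -3.9  9.2] 0.104
1.14 23.38 [-0.7 -2.8 10.9] 0.105
1.28 23.69 [-1.5 -3.8 10.2] 0.105
1.43 24.01 [-1.1 -2.9  9.4] 0.102
1.57 24.32 [-2.1 -3.3  9.6] 0.104
```

View pics/c10.png

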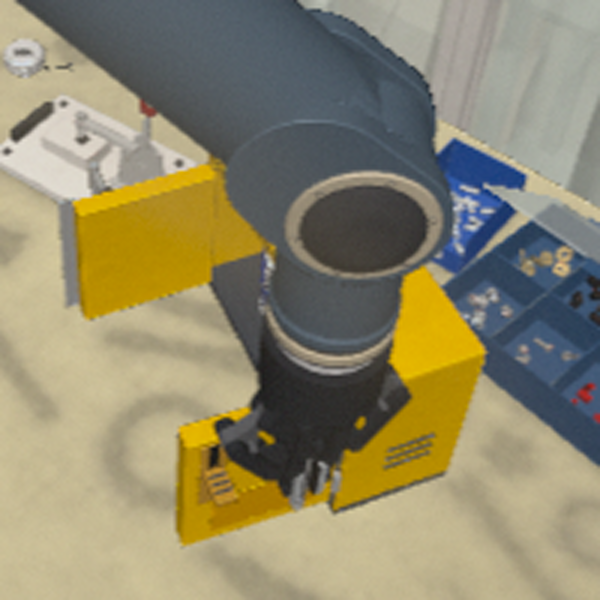

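```bash
python3 - <<'E'
from h import *
robot.grip(.35); P,A=hpose(-1,1.57,.30); robot.move_straight(P,vel=.15)
robot.goto(cab(-.06,0,.40),[pi,0,YAW+pi/2]); st()
d=snap('wrist','w7'); s=snap('scene','s7'); snap('side','d7')
for n,dd in(('scene','s'),('side','d')):
    a=dict(np.load(f'pics/{n}0.npz'))['image'].astype(int);b=dict(np.load(f'pics/{dd}7.npz'))['image'].astype(int)
    m=(abs(a-b).max(2)>25)
    if n=='scene':print('diff cup,counter,tape',m[190:230,212:245].sum(),m[160:177,278:298].sum(),m[160:192,215:252].sum())
    else:print(m[260:297,360:392].sum(),m[272:296,255:280].sum(),m[305:350,293:345].sum())
E
```

```text
27.12 [ 0.4754 -0.1663  0.3992] yaw 1.142 open 0.353 F [-0.5 -0.6 -0.4] q [-0.09  0.07  0.37  1.71 -0.03  1.36  1.43]
diff cup,counter,tape 0 0 1
0 0 0
```

View pics/w7.png

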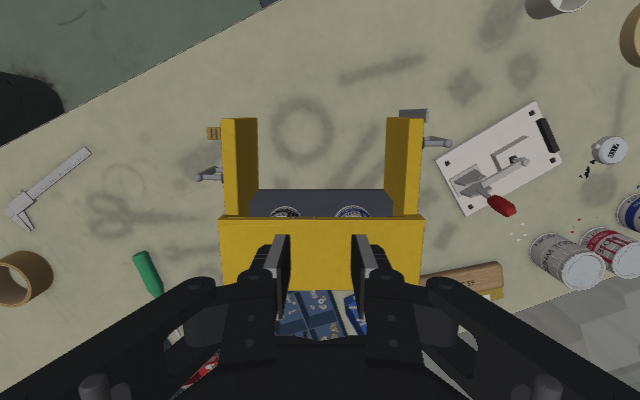

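View pics/s7.png

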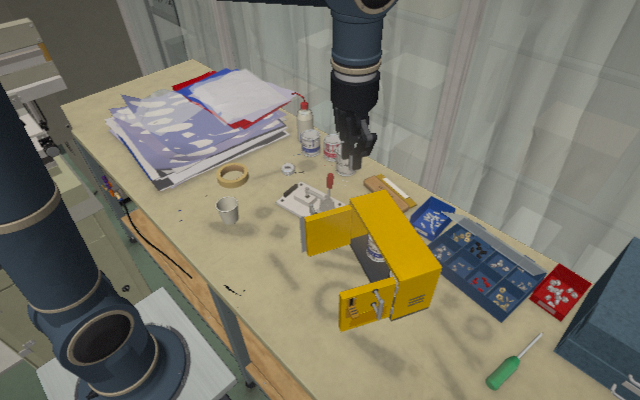

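Both doors stand square: the door tops run straight out at about (240,165) and (403,165). One last check that the tab is still down, then I hand in.

```bash
python3 - <<'E'
from h import *
d=dict(np.load('pics/w7.npz'))
for u in(211,214):
  for v in(130,134): print(px(d,u,v)[2].round(4))
robot.close_job(); st()
E
```

```text
0.1205
0.1198
0.1198
0.1201
the job is handed in; nothing more can be done
the job is handed in; nothing more can be done
```

Both doors of the ink cabinet are open about square to its front, and the job is handed in at about 27 s of the 61 s allowed.

- **Left door:** it started about 0.26 rad ajar. I pinched its bar from above and swung it to about 1.57 rad.
- **Flush bolt:** I pressed the tab down with closed fingers until it stopped. Its top went from 139 mm to 120 mm above the table, which is full travel.
- **Right door:** only then did I pinch its bar, with the fingers part open, and swing it to about 1.57 rad. The highest wrist force I read at the end of each step was about 11 N.

**Last checks:**
- The final pictures show both doors square and clear of the tins. I judged their angle from the picture and the commanded path, not by a separate measurement.
- The tab is still down, with its top at 120 mm.
- The cup, counter and tape look the same as at the start in both fixed cameras.
- The gripper is clear, 0.4 m above the table.

The state call I made after handing in was refused, as the job was already closed. No check failed or disagreed.

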